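# Refit the T-handle of the washing-machine valve and shut the valve

### The job

The T-handle has been taken off the washing-machine stop valve for descaling, and the valve was left partly open. Put the handle back on the valve, feeling for the stem until the handle drops fully home in the cup, then turn it gently clockwise until its bar stands square across the outlet, so that the valve is shut. Don't force it, let go of it at the end, and leave the things round about where they are.

Things in the scene. Friction and masses are not known exactly. Their poses are not given: they have to be found in the camera images.
- handle: bright metal T-handle, loose, about 160 g, standing on the worktop on its round spigot; looks and fits the same after half a turn. Origin: centre of the spigot's underside; z up, x along the bar. Spigot 34 mm across, 16 mm high, in it a slot open below, 25.5 mm (along x) by 11.5 mm (y), 16 mm deep. Above it a round flange, 47 mm across, 16 to 20 mm up
- handle_bar (a point): centre of the handle's straight bar, 30 mm above the handle's origin, same axes: bar 74 mm long (x), 12 mm thick (y), from 20 to 41 mm above the handle's origin; to be pinched across its 12 mm from above, fingertips no lower than the flange's low dome, 22 mm above the handle's origin
- valve: bright metal stop valve, fixed upright on the worktop, 110 mm high, foot 62 mm and body 51 mm across. Origin: centre of its foot on the worktop; z up through the stem. Its outlet, a threaded hose spigot 60 mm up, reaches 60 mm out along its -x
- valve_rim (a point): centre of the round cup on top of the valve, at rim height (110 mm above the valve's origin), axes as the valve's. Cup 38 mm wide inside, 47 mm outside, 18 mm deep. With the handle fully home its flange lies on this rim and its origin is 94 mm above the valve's; while the slot does not match, the spigot rests on the stem with the flange 11 mm above the rim
- valve_stem (a point): point on the valve's axis at the height of the stem's top, 5 mm below the rim; axes the valve's, NOT the stem's. The stem is a flat steel tang, 24 x 10 mm, that fits the handle's slot with 0.75 mm play each way (3.5 degrees): the bar then lies along the tang. It stands anywhere from 2 to 75 degrees clockwise (from above) of the outlet's line; not measured
- valve_outlet (a point): centre of the outlet's mouth, 60 mm out along the valve's -x and 60 mm up; axes the valve's. Valve open: bar in line with the outlet (valve x). From there 90 degrees clockwise, seen from above, is its stop, shut (bar along valve y). Packing friction of 0.15 N m holds the stem; no spring. The handle's weight seats it: over 30 N before it is home, or 45 N after, pressed or wrenched, is forcing
- scrub_brush: wooden scrubbing brush lying on its bristles, 57 x 150 x 43 mm, origin at the centre of its underside, long along y; bystander
- stain_dropper: small brown dropper bottle, 33 mm across and 102 mm high, origin at the centre of its underside, z up; bystander
- polish_tin: round tin, 65 mm across and 29 mm high, origin at the centre of its underside; bystander
Mind the look-alikes: they are no part of the job. Leave any turquoise or yellow look-alike of the handle alone.

How it is judged:
By the outcome, as a careful person would: the job done as asked, in the order asked, and still so for the second after the job is handed in, with the robot touching nothing.
It also fails if it takes over 58 s, if anything falls off the work surface, if the arm or the gripper's body presses on something with over 40 N, if the wrist force passes 120 N, or if a joint passes its speed limit or range.

### The arm

A 6-joint arm with a two-finger parallel gripper is mounted at the origin on a cart in front of the work surface, level with it; the furniture and walls round the work are solid. World frame = base frame: x ahead of the robot, y to its left, z up, the work surface at z = 0. Lengths are in m, angles in rad, forces in N, time in s.
With the tool pointing down it reaches from about 0.35 to 0.775 m from the base axis. Payload 5.5 kg.
Tool frame: the origin (TCP) lies where the fingers leave the gripper's body, on its centre line; the fingertips stand env.tip_reach ahead of it and the grasp point (between the pads) lies 54 mm ahead of it (env.tip_reach is the distance from the TCP to the fingertips, in m); z points along the fingers, y is the line along which they close (so a half turn about z gives the same grasp; the last joint's range is limited). The gripper opens to 85 mm and grips with 20 to 120 N. Pads are 22 mm wide; open, the fingers measure 114 mm over their backs; the gripper's body (76 mm by 85 mm) begins 54 mm behind the grasp point. The pads swing forward as they close: fully open they stand 13 mm farther back than shut.
Start: joints at [-1.29, 0.313, 0.046, 1.304, 0, 1.431], TCP at [0.235, -0.525, 0.304] pointing down, gripper open.
Joint ranges: [-2.76, 2.76], [-0.86, 1.69], [-1.03, 1.26], [-2.2, 2.34], [-1.47, 1.5], [-3.14, 3.14]. Speed limits (rad/s): [2.57, 2.57, 3.14, 3.14, 3.14, 3.14].

### API

Orientations are given as a unit quaternion [w, x, y, z].
In Python, from workcell import status, optics, hand_in, env gives the robot as it stands.
- The arm moves only by the shell command python3 -m handwheel 'ROWS' [FORCE]. ROWS is a JSON object whose one key "deltas" holds a list of rows, each a list of 5 numbers: the opening, from -1 (shut) to 1 (fully open), then the shift along the tool's x, y, z in units of 40 mm (1.0 is 40 mm), then the turn about the tool's z in units of 10 degrees (1.0 is 10 degrees). In form: {"deltas": [[jaw, x, y, z, roll], ...]}. A call has 1 to 20 rows; each row shifts and turns the commanded pose from where the row before left it, along the tool's axes as they then stand; what a row does not reach is not made up. A row lasts 1/8 s, in which the tool goes at most 62.5 mm and 10.7 degrees, less where a joint would pass 70% of its speed; a pose out of reach is approached as far as the arm can. A call is refused whole if a number of a shift passes 1 or a number of a turn 1, either way. A call with a gripper value outside its range is refused whole. The fingers move at their own pace and stop on an object; FORCE is the grip in N (left out, the last holds). Time passes only in rows, so rows that do not move let the fingers close. It gives the time, the measured TCP pose, the force, the opening and the grip force at its end, in the units of the state.
- status.get_state(): the state, without advancing time (a new reading comes with each control period).
- optics.read_camera(name): name is "side" or "top"; returns a dict with "frame" (384x512x3 uint8, red, green, blue), "depth" (384x512 float32, m along the optical axis (not along the pixel's ray), 0 where there is no reading), "vfov" (degrees; the focal length in pixels is half the picture's height over the tangent of half this angle, whatever the lens; pixels are square), "cx", "cy" (the principal point, pixels), "origin" and "attitude" of the camera in the world. Camera axes: x right, y down, z forward; pixel columns grow to the right and rows downward; lengths in m; the calibration is good to about 2 mm. A picture is of the moment at which its call begins.
- hand_in(): hands the job in; it is judged then, once.
The state is a dict: "clock": time; "joint_pos": joint angles; "qvel": joint speeds; "tau": joint torques, N m; "tcp_pos": TCP position; "orientation": TCP orientation; "wrist_force": force on the tool from outside, world axes, zero at the start; "ft_torque": the same for the moment, N m; "finger_gap": finger opening in m; "grip_force": force on a finger pad.
Only numpy, scipy, OpenCV 4.12 (cv2) and the standard library are available. Lean on these libraries where they do the work, as an engineer would, in place of code of your own. Each camera call takes 0.05 s, during which the arm holds its last target. There are 200 camera calls.

## Working session

There is one attempt and no reset: what is moved stays moved. The work goes in short steps, Python scripts to look and compute and a shell command to move; the robot and the scene stay as the last step left them, time stands still between calls to the robot, and variables do not carry over. Pictures are saved under pics/ and viewed, at most 10 in all, crops included, and the job is handed in when it is done.

```bash
mkdir -p pics; ls
cat > h.py <<'E'
import numpy as np, cv2
from workcell import status, optics, hand_in, env
from scipy.spatial.transform import Rotation as R
def cam(n):
    c=optics.read_camera(n); f=c['frame'].shape[0]/2/np.tan(np.radians(c['vfov'])/2)
    a=np.array(c['attitude'],float)
    M=a if a.shape==(3,3) else R.from_quat(a,scalar_first=True).as_matrix()
    c['f']=f;c['R']=M;c['o']=np.array(c['origin']);return c
def ray(c,u,v): return c['R']@np.array([(u-c['cx'])/c['f'],(v-c['cy'])/c['f'],1])
def plane(c,u,v,z):
    d=ray(c,u,v); return c['o']+d*(z-c['o'][2])/d[2]
def dep(c,u,v): return c['o']+ray(c,u,v)*c['depth'][int(v),int(u)]
def cloud(c):
    v,u=np.mgrid[:384,:512]; p=np.stack([(u-c['cx'])/c['f'],(v-c['cy'])/c['f'],np.ones_like(u,float)],-1)*c['depth'][...,None]
    return p@c['R'].T+c['o']
E
python3 - <<'E'
from h import *
import pickle
cs={n:cam(n) for n in('top','side')}
for n,c in cs.items(): print(n,c['o'],c['R'].round(3).tolist(),c['f'],c['cx'],c['cy'])
pickle.dump(cs,open('cs.pkl','wb'))
im=np.hstack([cs['top']['frame'],cs['side']['frame']])[...,::-1]
for n in cs: cv2.imwrite(f'pics/{n}0.png',cv2.resize(cs[n]['frame'][...,::-1],(800,600)))
s=status.get_state();print(s,env.tip_reach)
E
```

```text
pics
top [ 0.48333731 -0.12770994  0.93577745] [[0.005, -0.998, 0.055], [-1.0, -0.005, 0.001], [-0.001, -0.055, -0.998]] 387.41909095513313 253.81899342277296 199.20021454963796
side [0.78554593 0.39048762 0.73759816] [[-0.87, 0.376, -0.32], [0.494, 0.641, -0.588], [-0.016, -0.669, -0.743]] 368.49124447695783 243.6775509348445 191.4006459295984
{'clock': 0.1, 'joint_pos': array([-1.28960565e+00,  3.13919871e-01,  4.51200898e-02,  1.30361967e+00,
        5.13988193e-05,  1.43119683e+00]), 'qvel': array([-0.00115357, -0.00123253,  0.00293456, -0.00109276, -0.00011551,
       -0.00127854]), 'tau': array([ 3.30926072e-03, -4.81728423e+01,  2.99242866e+01,  1.28459092e-02,
       -6.31689431e-05, -1.13777139e-05]), 'tcp_pos': array([ 0.23478633, -0.5245178 ,  0.30311229]), 'orientation': array([-8.11348749e-04,  9.77948161e-01,  2.08846199e-01, -3.17721320e-05]), 'wrist_force': array([-0.23440784, -0.96080691, -0.13347397]), 'ft_torque': array([ 0.03017274, -0.02278085,  0.00996364]), 'grip_force': 0.0, 'finger_gap': 0.0856202933048747} 0.0726
```

View pics/top0.png

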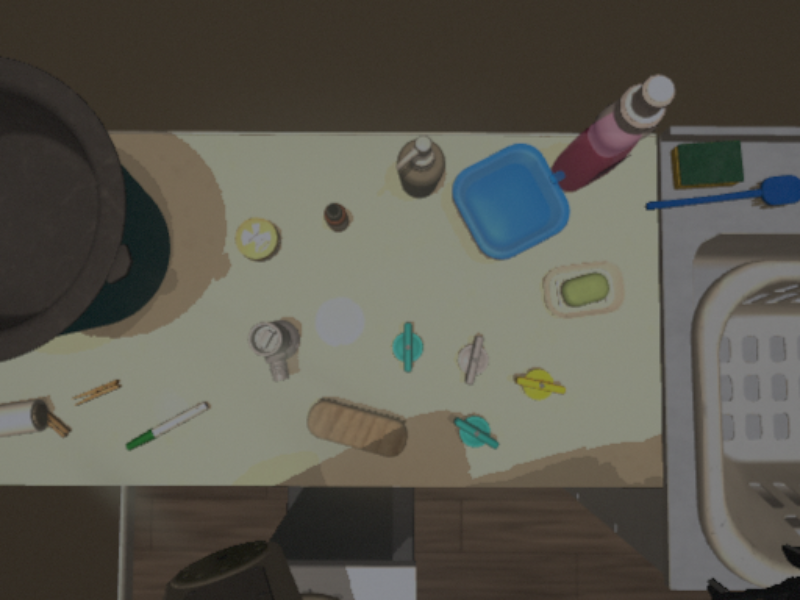

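View pics/side0.png

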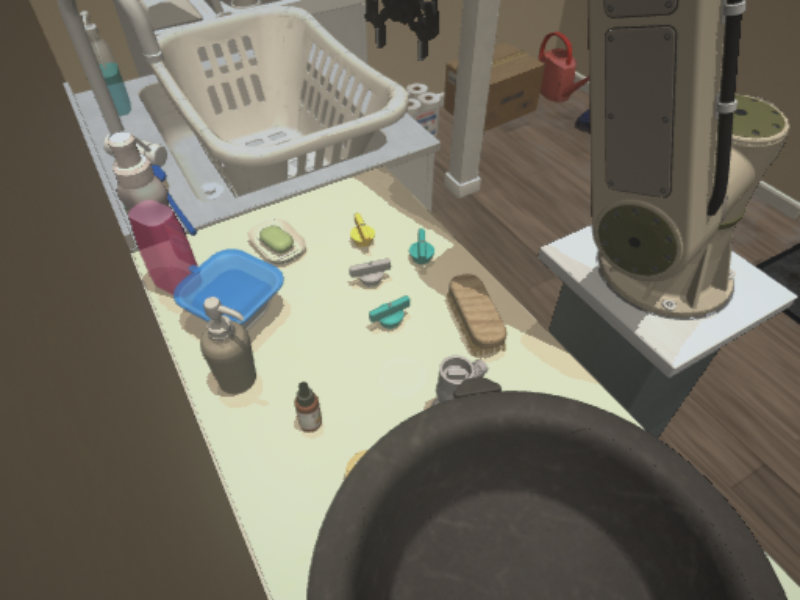

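The top view (800x600) shows four T-handles: bright metal at (474,359), turquoise at (408,347) and (477,432), yellow at (540,384). I choose the bright metal one. The valve is at (270,340), its outlet mouth near (279,375), pointing towards the robot. The same things appear in the side view: handle at (370,270), valve at (457,375).

Run:
```python
from h import *
import pickle
cs=pickle.load(open('cs.pkl','rb'))
t,s=cs['top'],cs['side']
def crop(c,u,v,h=32): 
    a=c['frame'][v-h:v+h,u-h:u+h,::-1]; a=cv2.resize(a,(390,390),interpolation=cv2.INTER_CUBIC); return cv2.convertScaleAbs(a,alpha=1.4)
cv2.imwrite('pics/c1.png',np.hstack([crop(t,303,230),crop(t,174,222)]))
P=cloud(t); Q=cloud(s)
# bar top: band of heights
def box(P,lo,hi): return P[((P>lo)&(P<hi)).all(-1)]
def rect(p,name):
    r=cv2.minAreaRect((p[:,:2]*1000).astype(np.float32)); print(name,len(p),'z',np.median(p[:,2]).round(4),'mean',p.mean(0).round(4),'rect',np.round(r[0],1),np.round(r[1],1),round(r[2],1))
for nm,C,c in(('top',P,t),('side',Q,s)):
    for nme,uv in (('handle',(303,230) if nm=='top' else (237,172)),('valve',(172,217) if nm=='top' else (292,240))):
        print(nm,nme,dep(c,*uv).round(4))
h0=dep(t,303,230)
for n,C in(('T',P),('S',Q)):
    rect(box(C,h0+[-.06,-.045,0]-[0,0,h0[2]]+[0,0,.032],[h0[0]+.06,h0[1]+.045,.05]),n+' bar')
    rect(box(C,[h0[0]-.06,h0[1]-.045,.012],[h0[0]+.06,h0[1]+.045,.028]),n+' flange')
v0=dep(t,172,217)
for n,C in(('T',P),('S',Q)):
  for a,b in((.102,.108),(.107,.116)):
    rect(box(C,[v0[0]-.06,v0[1]-.06,a],[v0[0]+.06,v0[1]+.06,b]),n+f' valve {a}')
  rect(box(C,[v0[0]-.12,v0[1]-.06,.05],[v0[0]-.035,v0[1]+.06,.09]),n+' outlet')
# pan lowest/right side
for n,C in(('T',P),('S',Q)):
  q=box(C,[.2,v0[1]-.1,.13],[.9,.6,.9]); print(n,'tall stuff',len(q),q.min(0),q.max(0)) if len(q) else 0
for lo,hi in((.13,.2),(.2,.3),(.3,.4),(.4,.6)):
  q=np.vstack([box(C,[.2,v0[1]-.1,lo],[.9,.6,hi]) for C in(P,Q)]); print(lo,len(q),q.min(0).round(3) if len(q) else'',q.max(0).round(3) if len(q) else '')
```

```text
top handle [ 0.4624 -0.2404  0.0374]
top valve [0.4904 0.0493 0.102 ]
side handle [ 0.4627 -0.2376  0.0326]
side valve [0.4935 0.0573 0.1043]
T bar 169 z 0.0396 mean [ 0.4615 -0.2404  0.0394] rect [ 461.4 -240.8] [12.  73.4] 76.5
T flange 199 z 0.0199 mean [ 0.4618 -0.2396  0.02  ] rect [ 464.  -237.4] [52.5 49. ] 27.4
S bar 123 z 0.0387 mean [ 0.4633 -0.2413  0.0384] rect [ 462.7 -242.3] [15.2 72.5] 74.5
S flange 118 z 0.0207 mean [ 0.4649 -0.2336  0.0213] rect [ 465.4 -231.4] [23.6 70.8] 73.7
T valve 0.102 82 z 0.1051 mean [0.4902 0.053  0.1051] rect [491.1  52.5] [40.5 44.5] 68.6
T valve 0.107 138 z 0.1098 mean [0.4909 0.0541 0.1099] rect [491.1  54.1] [45.  45.1] 35.9
T outlet 115 z 0.0698 mean [0.4445 0.0421 0.069 ] rect [444.6  43.7] [25.5 25.1] 11.6
S valve 0.102 104 z 0.105 mean [0.4914 0.0508 0.1049] rect [492.4  51.2] [43.2 37.3] 7.7
S valve 0.107 124 z 0.1094 mean [0.4916 0.0502 0.1094] rect [491.4  50.5] [46.9 43.1] 1.9
S outlet 79 z 0.0696 mean [0.4421 0.0442 0.0689] rect [440.7  43. ] [24.9 19.9] 71.8
T tall stuff 28102 [ 0.21535579 -0.0506698   0.13003784] [0.8212899  0.36834651 0.40719795]
S tall stuff 75337 [ 0.20000878 -0.05064875  0.13019673] [0.81980325 0.42858731 0.73759816]
0.13 18698 [ 0.217 -0.051  0.13 ] [0.821 0.38  0.2  ]
0.2 39191 [ 0.2   -0.051  0.2  ] [0.821 0.429 0.3  ]
0.3 11201 [ 0.2   -0.051  0.3  ] [0.821 0.3   0.4  ]
0.4 20492 [ 0.2   -0.051  0.4  ] [0.819 0.33  0.6  ]
```

View pics/c1.png

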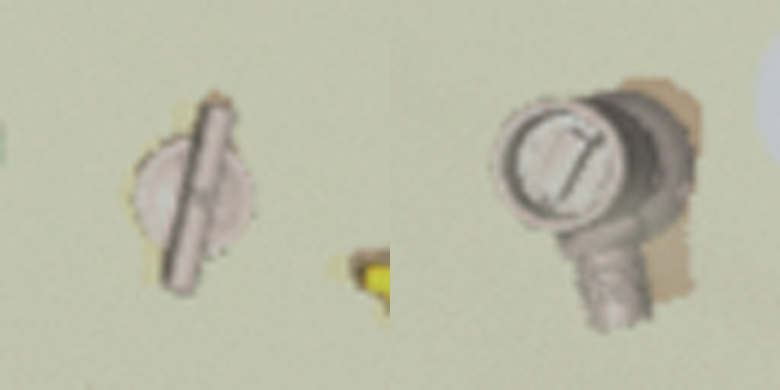

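The left crop confirms the bright metal handle: bar tilted, round flange, no turquoise or yellow. The right crop shows the valve cup at (563,165) with the tang's shaded edge running (600,135) to (562,198), and the outlet pointing down to (618,325). Next: outlet axis, tang direction, pot clearance and the reach.

Run:
```python
from h import *
import pickle
from scipy.optimize import least_squares
cs=pickle.load(open('cs.pkl','rb'))
t,s=cs['top'],cs['side']
P,Q=cloud(t),cloud(s)
def box(P,lo,hi): return P[((P>lo)&(P<hi)).all(-1)]
A=np.array([.491,.0525])
for n,C in(('T',P),('S',Q)):
  r=box(C,[.44,0,.1075],[.54,.11,.115]); 
  f=least_squares(lambda q:np.clip(abs(np.hypot(*(r[:,:2]-q).T)-.0213)-.0022,0,None),A,loss='soft_l1',f_scale=.001);a=f.x
  o=box(C,[.425,0,.045],[.458,.1,.085])
  def g(q):
    d=np.array([np.cos(q[0]),np.sin(q[0])]);w=o[:,:2]-a; l=w@[-d[1],d[0]]
    return np.hypot(l,o[:,2]-.06)-q[1]
  f2=least_squares(g,[.18,.012],loss='soft_l1',f_scale=.001)
  print(n,'axis',a.round(4),'valve yaw',np.degrees(f2.x[0]).round(1),'r',f2.x[1].round(4),f2.cost, 'outlet end x',o[:,0].min())
  st=r=box(C,[a[0]-.0175,a[1]-.0175,.1025],[a[0]+.0175,a[1]+.0175,.1073]);st=st[np.hypot(*(st[:,:2]-a).T)<.0145]
  w=st[:,:2]-st[:,:2].mean(0);e,V=np.linalg.eigh(w.T@w/len(w));print(' tang n',len(st),st.mean(0).round(4),np.sqrt(e*12).round(4),'yaw',np.degrees(np.arctan2(V[1,1],V[0,1])).round(1)%180)
for lo in np.arange(.12,.5,.06):
  q=np.vstack([box(C,[.3,-.05,lo],[.9,.6,lo+.06]) for C in(P,Q)])
  if len(q):
    d=np.hypot(*(q[:,:2]-A).T);i=d.argmin();print('z',lo.round(2),'nearest',q[i].round(3),d[i].round(3),'miny where x<.55',q[q[:,0]<.55][:,1].min().round(3) if (q[:,0]<.55).any() else '')
a=cv2.resize(t['frame'][195:240,155:200,::-1],(540,540),interpolation=cv2.INTER_CUBIC);b=cv2.resize(s['frame'][215:270,270:325,::-1],(540,540),interpolation=cv2.INTER_CUBIC)
cv2.imwrite('pics/c2.png',cv2.resize(cv2.convertScaleAbs(np.hstack([a,b]),alpha=1.5),(800,400)))
```

```text
T axis [0.4903 0.0545] valve yaw 13.8 r 0.0117 8.073408118538969e-05 outlet end x 0.4304930074185379
 tang n 46 [0.4902 0.0544 0.1049] [0.0101 0.0237] yaw 149.2
S axis [0.4909 0.0524] valve yaw 14.4 r 0.0118 3.666115350437324e-05 outlet end x 0.431185930432332
 tang n 53 [0.4916 0.0524 0.1048] [0.0112 0.0244] yaw 150.6
z 0.12 nearest [0.565 0.215 0.18 ] 0.178 miny where x<.55 0.224
z 0.18 nearest [0.55  0.212 0.24 ] 0.17 miny where x<.55 0.212
z 0.24 nearest [0.559 0.165 0.285] 0.131 miny where x<.55 0.179
z 0.3 nearest [0.817 0.041 0.322] 0.327 miny where x<.55 
z 0.36 nearest [0.818 0.052 0.361] 0.327 miny where x<.55 
z 0.42 nearest [0.819 0.057 0.42 ] 0.328 miny where x<.55 
z 0.48 nearest [0.819 0.05  0.508] 0.328 miny where x<.55
```

View pics/c2.png

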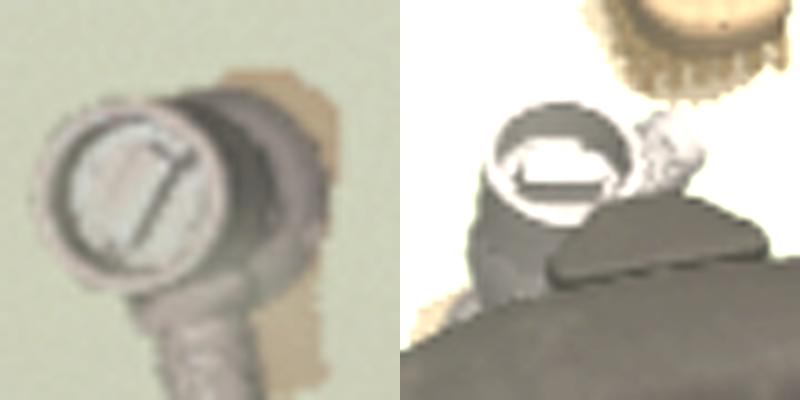

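Both views agree. The valve axis is at (0.4908, 0.0535), valve yaw is about 14°, and the tang is at yaw 150° (44° clockwise of the outlet). That makes shut at bar yaw 104°. The handle is at (0.462, -0.2415), bar yaw about 166°, top at 0.039. Rim 0.110 and stem 0.105 match the text.

```bash
python3 -m handwheel '{"deltas": [[1,0.9,-0.46,0,0],[1,0.9,-0.46,0,0],[1,0.9,-0.46,0,0],[1,0.9,-0.46,0.2,0],[1,0.9,-0.46,0.4,0],[1,0.9,-0.46,0.4,0],[1,0.9,-0.46,0.5,0],[1,0.9,-0.46,0.5,0],[1,0.87,-0.46,0.5,0],[1,0,0,0,-1],[1,0,0,0,-1],[1,0,0,0,-1],[1,0,0,0,-1],[1,0,0,0,-1],[1,0,0,0,-1],[1,0,0,0,-1]]}' 25
python3 -m handwheel '{"deltas": [[0.2,0,0,0,-1],[0.2,0,0,0,-1],[0.2,0,0,0,-1],[0,0,0,0,-1],[0,0,0,0,-1],[0,0,0,0,-1],[0,0,0,0,-1],[0,0,0,0,-0.2],[0,0,0,0,0]]}'
cat >> h.py <<'E'
def togo(x,y,z,yaw):
    s=status.get_state();M=R.from_quat(s['orientation'],scalar_first=True).as_matrix()
    cy=np.degrees(np.arctan2(M[1,0],M[0,0]))
    print('t',round(s['clock'],2),'tcp',s['tcp_pos'].round(4),'yaw',cy.round(2),'tilt',M[:,2].round(3),'F',s['wrist_force'].round(1),'gap',round(s['finger_gap'],4),'units',((np.array([x,y,z])-s['tcp_pos'])@M/.04).round(3),'roll',round(-((yaw-cy+180)%360-180)/10,3))
E
python3 -c "
from h import *
togo(.462,-.2415,.097,166)"
```

```text
clock: 2.1
tcp_pos: [0.4616, -0.2417, 0.2035]
orientation: [-0.0, 0.679, 0.734, -0.0]
wrist_force: [0.4, -0.4, -0.5]
finger_gap: 0.0854
grip_force: 0.0
clock: 3.22
tcp_pos: [0.4618, -0.2418, 0.2037]
orientation: [-0.0, 0.122, 0.993, 0.0]
wrist_force: [0.6, 0.0, 0.9]
finger_gap: 0.0427
grip_force: 0.0
t 3.23 tcp [ 0.4618 -0.2418  0.2037] yaw 165.98 tilt [-0.  0. -1.] F [0.6 0.  0.9] gap 0.0427 units [-0.005  0.008  2.667] roll -0.002
```

```bash
python3 -m handwheel '{"deltas": [[0,0,0,0.6,0],[0,0,0,0.6,0],[0,0,0,0.6,0],[0,0,0,0.4,0],[0,0,0,0.3,0],[0,0,0,0.15,0],[-0.5,0,0,0,0],[-0.8,0,0,0,0],[-1,0,0,0,0],[-1,0,0,0,0],[-1,0,0,0,0]]}' 40
python3 -c "
from h import *
togo(.4908,.0535,.26,150)
c=cam('side');cv2.imwrite('pics/g1.png',cv2.resize(c['frame'][110:260,170:370,::-1],(800,600)))"
```

```text
clock: 4.6
tcp_pos: [0.4621, -0.2421, 0.0983]
orientation: [0.0, 0.121, 0.993, -0.0]
wrist_force: [-0.5, -0.0, 2.3]
finger_gap: 0.011
grip_force: 42.6
t 4.6 tcp [ 0.4621 -0.2421  0.0983] yaw 166.11 tilt [ 0.001 -0.001 -1.   ] F [-0.5 -0.   2.3] gap 0.011 units [ 1.075  7.343 -4.046] roll 1.611
```

View pics/g1.png

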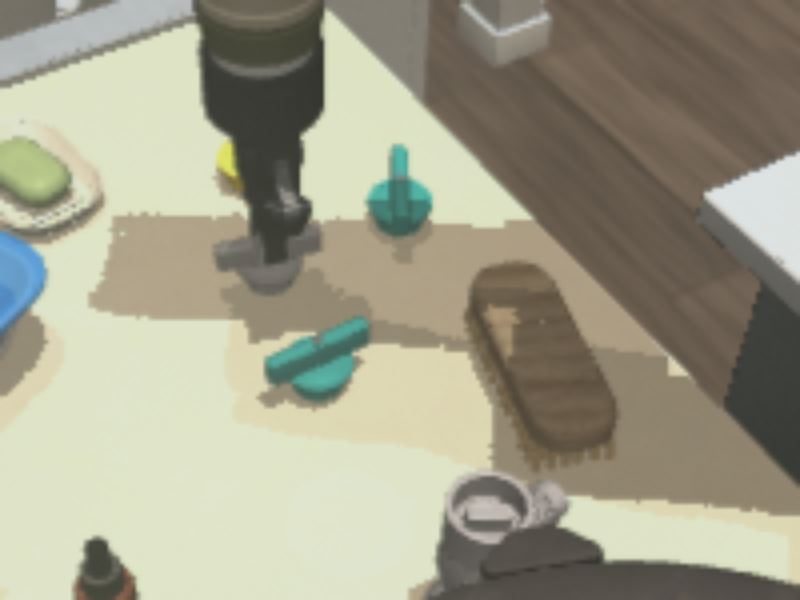

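The handle is gripped across its bar's middle at (270,245) in this crop, and the neighbours are untouched. The handle-to-valve shift agrees in both views: (0.0286, 0.295).

```bash
python3 -m handwheel '{"deltas": [[-1,0,0,-0.4,0],[-1,0,0,-0.8,0],[-1,0,0,-0.95,0],[-1,0,0,-0.95,0],[-1,0.07,0.3,-0.95,0],[-1,0.12,0.8,0,0],[-1,0.12,0.85,0,0],[-1,0.12,0.85,0,0],[-1,0.12,0.85,0,0],[-1,0.12,0.85,0,0],[-1,0.12,0.85,0,0],[-1,0.12,0.85,0,0],[-1,0.12,0.8,0,0],[-1,0.12,0.3,0,0],[-1,0,0,0,0.8],[-1,0,0,0,0.8],[-1,0,0,0,0],[-1,0,0,0,0]]}'
python3 - <<'E'
from h import *
togo(.4907,.0529,.215,150)
P=cloud(cam('top'));S=cam('side');Q=cloud(S)
# bar ends / flange seen in the hand
for C in(P,Q):
  p=C[((C>[.43,0,.172])&(C<[.55,.11,.21])).all(-1)];print(len(p),p.mean(0).round(4) if len(p) else '')
cv2.imwrite('pics/v1.png',cv2.resize(S['frame'][150:300,220:420,::-1],(800,600)))
E
```

```text
clock: 6.9
tcp_pos: [0.4872, 0.0523, 0.2598]
orientation: [-0.0, 0.257, 0.966, -0.0]
wrist_force: [-0.3, -0.5, -1.3]
finger_gap: 0.0112
grip_force: 42.2
t 6.9 tcp [0.4872 0.0523 0.2598] yaw 150.21 tilt [-0. -0. -1.] F [-0.3 -0.5 -1.3] gap 0.0112 units [-0.069  0.058  1.119] roll 0.021
153 [0.5017 0.039  0.1933]
444 [0.4944 0.058  0.1916]
```

View pics/v1.png

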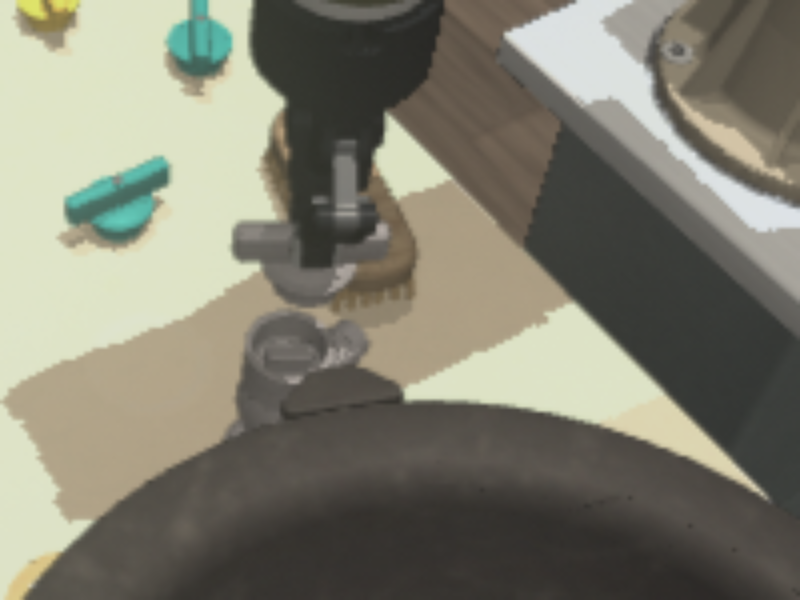

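The handle is level in the grip above the valve cup (pixel (285,345)). I'll centre it and come down to just above the rim.

```bash
python3 -m handwheel '{"deltas": [[-1,-0.07,0.058,0.3,0],[-1,0,0,0.4,0],[-1,0,0,0.3,0],[-1,0,0,0.15,0],[-1,0,0,0,0]]}'
python3 - <<'E'
from h import *
togo(.4907,.0529,.2035,150)
P=cloud(cam('top'));Q=cloud(cam('side'))
for C in(P,Q): # bar ends seen: mean perpendicular/along extents about tcp
  p=C[((C>[.43,0,.145])&(C<[.55,.11,.158])).all(-1)][:,:2]-[.4907,.0529]
  b=np.array([np.cos(np.radians(150)),np.sin(np.radians(150))]);l=p@b;w=p@[-b[1],b[0]];k=abs(w)<.012
  print('bar along',l[k].min().round(4),l[k].max().round(4),'across',w[k].mean().round(4),k.sum())
E
```

```text
clock: 7.62
tcp_pos: [0.4907, 0.0533, 0.2134]
orientation: [-0.0, 0.258, 0.966, -0.0]
wrist_force: [0.4, -0.5, -2.1]
finger_gap: 0.011
grip_force: 42.2
t 7.62 tcp [0.4907 0.0533 0.2134] yaw 150.12 tilt [-0.001 -0.    -1.   ] F [ 0.4 -0.5 -2.1] gap 0.011 units [-0.005 -0.007  0.246] roll 0.012
bar along -0.0354 -0.0072 across 0.0001 64
bar along -0.0369 0.0357 across -0.0032 149
```

```bash
python3 -m handwheel '{"deltas": [[-1,0,0,0.1,0],[-1,0,0,0.1,0],[-1,0,0,0.04,0],[-1,0,0,0,0]]}'; python3 -m handwheel '{"deltas": [[-1,0,0,0.02,0],[-1,0,0,0.02,0],[-1,0,0,0,0]]}'
```

```text
clock: 8.22
tcp_pos: [0.4908, 0.0532, 0.2041]
orientation: [-0.0, 0.258, 0.966, -0.0]
wrist_force: [-1.0, 0.4, -1.9]
finger_gap: 0.0112
grip_force: 42.2
clock: 8.6
tcp_pos: [0.4909, 0.0532, 0.2027]
orientation: [0.0, 0.258, 0.966, -0.0]
wrist_force: [0.0, -0.7, -0.9]
finger_gap: 0.0111
grip_force: 42.2
```

```bash
python3 -m handwheel '{"deltas": [[-1,0,0,0.02,0],[-1,0,0,0.02,0],[-1,0,0,0,0]]}'; python3 -m handwheel '{"deltas": [[-1,0,0,0.02,0],[-1,0,0,0.02,0],[-1,0,0,0,0]]}'
```

```text
clock: 8.98
tcp_pos: [0.4909, 0.0532, 0.201]
orientation: [0.0, 0.258, 0.966, -0.0]
wrist_force: [-0.8, -1.3, -1.0]
finger_gap: 0.0108
grip_force: 42.2
clock: 9.35
tcp_pos: [0.4909, 0.0532, 0.1994]
orientation: [0.0, 0.258, 0.966, -0.0]
wrist_force: [0.2, -2.1, -1.2]
finger_gap: 0.0108
grip_force: 42.3
```

No contact force 4 mm below the stem top, so the slot is on the tang. I'll continue down gently.

```bash
python3 -m handwheel '{"deltas": [[-1,0,0,0.03,0],[-1,0,0,0.03,0],[-1,0,0,0,0]]}'; python3 -m handwheel '{"deltas": [[-1,0,0,0.03,0],[-1,0,0,0.03,0],[-1,0,0,0,0]]}'; python3 -m handwheel '{"deltas": [[-1,0,0,0.02,0],[-1,0,0,0.01,0],[-1,0,0,0,0]]}'
```

```text
clock: 9.72
tcp_pos: [0.4909, 0.0532, 0.1969]
orientation: [-0.0, 0.258, 0.966, -0.0]
wrist_force: [-0.9, -2.2, -1.0]
finger_gap: 0.011
grip_force: 42.3
clock: 10.1
tcp_pos: [0.4909, 0.0532, 0.1946]
orientation: [0.0, 0.258, 0.966, -0.0]
wrist_force: [-0.4, -1.7, -0.5]
finger_gap: 0.0106
grip_force: 42.4
clock: 10.48
tcp_pos: [0.4909, 0.0532, 0.1935]
orientation: [0.0, 0.258, 0.966, -0.0]
wrist_force: [0.1, -2.6, 0.8]
finger_gap: 0.011
grip_force: 42.5
```

```bash
python3 -m handwheel '{"deltas": [[-1,0,0,0.02,0],[-1,0,0,0,0]]}'; python3 -m handwheel '{"deltas": [[-0.6,0,0,0,0],[-0.5,0,0,0,0],[-0.5,0,0,0,0],[-0.5,0,0,0,0]]}'
python3 - <<'E'
from h import *
togo(.4909,.0532,.1925,150)
cs=[cam('top'),cam('side')]
for c in cs:
  C=cloud(c);p=C[((C>[.43,0,.128])&(C<[.55,.11,.142])).all(-1)];q=p[:,:2]-[.4909,.0532]
  b=np.array([-.866,.5]);l=q@b;w=q@[-b[1],b[0]];k=(abs(w)<.012)&(abs(l)>.015)
  print('bar top z',np.percentile(p[k][:,2],[50,90]).round(4),'along',l[k].min().round(4),l[k].max().round(4),'angle',np.degrees(np.polyfit(l[k],w[k],1)[0]).round(1),k.sum())
cv2.imwrite('pics/v2.png',cv2.resize(cs[1]['frame'][180:270,250:370,::-1],(800,600)))
E
```

```text
clock: 10.72
tcp_pos: [0.4909, 0.0532, 0.1926]
orientation: [0.0, 0.258, 0.966, -0.0]
wrist_force: [-0.5, -3.4, 0.6]
finger_gap: 0.011
grip_force: 42.5
clock: 11.22
tcp_pos: [0.4909, 0.0534, 0.1927]
orientation: [0.0, 0.258, 0.966, 0.0]
wrist_force: [-1.0, 0.3, -0.9]
finger_gap: 0.0217
grip_force: 0.0
t 11.22 tcp [0.4909 0.0534 0.1927] yaw 150.12 tilt [ 0.  0. -1.] F [-1.   0.3 -0.9] gap 0.0217 units [-0.002 -0.005  0.005] roll 0.012
bar top z [0.134  0.1354] along -0.0354 -0.0156 angle 6.9 55
bar top z [0.1335 0.1351] along -0.0363 0.0363 angle 0.2 80
```

View pics/v2.png

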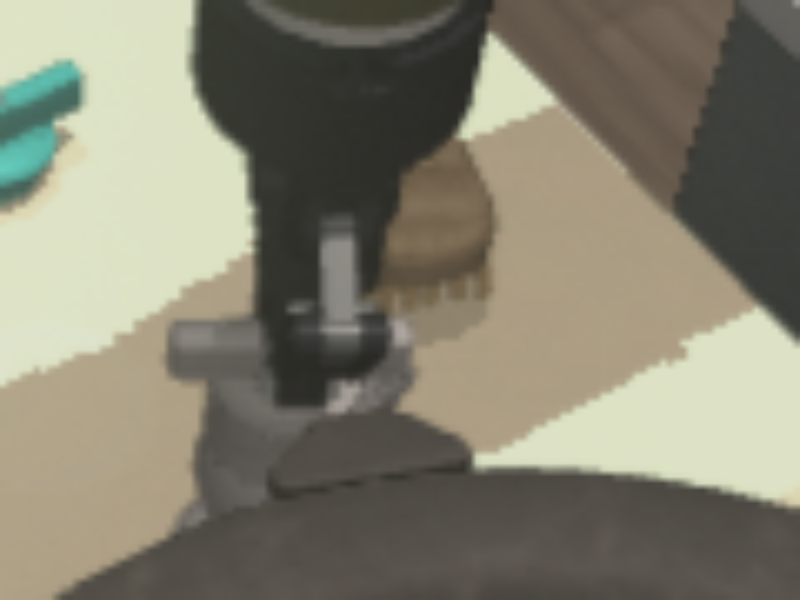

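The handle is home: flange on the rim at crop pixel (310,370), bar top at 0.135 m as it should be. I'll regrip and turn clockwise.

```bash
python3 -m handwheel '{"deltas": [[-1,0,0,0,0],[-1,0,0,0,0],[-1,0,0,0,0],[-1,0,0,0,0.3],[-1,0,0,0,0.4],[-1,0,0,0,0.4],[-1,0,0,0,0]]}' 40; python3 -m handwheel '{"deltas": [[-1,0,0,0,0.4],[-1,0,0,0,0.4],[-1,0,0,0,0.4],[-1,0,0,0,0.4],[-1,0,0,0,0]]}'; python3 -c "
from h import *
togo(.4909,.0534,.1927,104);print(status.get_state()['ft_torque'])"
```

```text
clock: 12.2
tcp_pos: [0.4909, 0.0528, 0.1928]
orientation: [0.0, 0.349, 0.937, -0.001]
wrist_force: [-2.3, -3.9, 4.6]
finger_gap: 0.0104
grip_force: 40.4
clock: 12.82
tcp_pos: [0.4911, 0.053, 0.1928]
orientation: [0.0, 0.476, 0.88, -0.0]
wrist_force: [-2.2, -4.5, 4.0]
finger_gap: 0.0106
grip_force: 40.4
t 12.82 tcp [0.4911 0.053  0.1928] yaw 123.2 tilt [ 0.    -0.001 -1.   ] F [-2.2 -4.5  4. ] gap 0.0106 units [0.01  0.002 0.003] roll 1.92
[-0.81907459  0.34628192  0.02884979]
```

```bash
python3 -m handwheel '{"deltas": [[-1,0,0,0,0.4],[-1,0,0,0,0.4],[-1,0,0,0,0.4],[-1,0,0,0,0]]}';  python3 -c "
from h import *
togo(.4909,.0534,.1927,104);print(status.get_state()['ft_torque'])"; python3 -m handwheel '{"deltas": [[-1,0,0,0,0.2],[-1,0,0,0,0.2],[-1,0,0,0,0]]}';  python3 -c "
from h import *
togo(.4909,.0534,.1927,104);print(status.get_state()['ft_torque'])"
```

```text
clock: 13.32
tcp_pos: [0.4913, 0.0531, 0.1928]
orientation: [0.0, 0.565, 0.825, 0.0]
wrist_force: [0.1, -3.2, 3.5]
finger_gap: 0.0111
grip_force: 40.3
t 13.32 tcp [0.4913 0.0531 0.1928] yaw 111.24 tilt [ 0.001 -0.    -1.   ] F [ 0.1 -3.2  3.5] gap 0.0111 units [ 0.009 -0.006  0.003] roll 0.724
[-0.70533964  0.13164209  0.09740575]
clock: 13.7
tcp_pos: [0.4913, 0.0532, 0.1928]
orientation: [0.0, 0.594, 0.804, 0.0]
wrist_force: [1.2, -3.6, 3.2]
finger_gap: 0.0107
grip_force: 40.3
t 13.7 tcp [0.4913 0.0532 0.1928] yaw 107.1 tilt [ 0.001 -0.    -1.   ] F [ 1.2 -3.6  3.2] gap 0.0107 units [ 0.008 -0.008  0.003] roll 0.31
[-0.76783068 -0.06471482  0.12278583]
```

Approaching the stop, so smaller steps from here, with the torque about z watched.

```bash
T='from h import *
togo(.4909,.0534,.1927,104);print(status.get_state()["ft_torque"])'; python3 -m handwheel '{"deltas": [[-1,0,0,0,0.15],[-1,0,0,0,0],[-1,0,0,0,0]]}' >/dev/null;  python3 -c "$T"; python3 -m handwheel '{"deltas": [[-1,0,0,0,0.15],[-1,0,0,0,0],[-1,0,0,0,0]]}' >/dev/null;  python3 -c "$T"
```

```text
t 14.07 tcp [0.4913 0.0532 0.1929] yaw 105.61 tilt [ 0.001 -0.    -1.   ] F [ 1.7 -4.9  4.2] gap 0.0108 units [ 0.008 -0.008  0.004] roll 0.161
[-0.87997596 -0.31359199  0.13392304]
t 14.45 tcp [0.4913 0.0532 0.1928] yaw 104.11 tilt [ 0.001 -0.    -1.   ] F [ 2.9 -4.3  4.2] gap 0.0111 units [ 0.007 -0.007  0.003] roll 0.011
[-0.86271068 -0.55112171  0.13962768]
```

```bash
T='from h import *
togo(.4909,.0534,.1927,104);print(status.get_state()["ft_torque"])'; python3 -m handwheel '{"deltas": [[-1,0,0,0,0.1],[-1,0,0,0,0],[-1,0,0,0,0]]}' >/dev/null;  python3 -c "$T"
```

```text
t 14.82 tcp [0.4913 0.0532 0.1928] yaw 103.09 tilt [ 0.001 -0.    -1.   ] F [ 3.  -3.8  3.2] gap 0.0112 units [ 0.007 -0.008  0.003] roll -0.091
[-0.87331681 -0.63935539  0.2441752 ]
```

```bash
T='from h import *
togo(.4909,.0534,.1927,104);print(status.get_state()["ft_torque"])'; python3 -m handwheel '{"deltas": [[-1,0,0,0,0.1],[-1,0,0,0,0],[-1,0,0,0,0]]}' >/dev/null;  python3 -c "$T"
```

```text
t 15.2 tcp [0.4913 0.0532 0.1928] yaw 102.09 tilt [ 0.001 -0.    -1.   ] F [ 3.3 -3.9  3.1] gap 0.0111 units [ 0.007 -0.009  0.003] roll -0.191
[-0.88650697 -0.55920319  0.13153353]
```

```bash
T='from h import *
togo(.4909,.0534,.1927,104)
a=[]
for i in range(1): a.append(status.get_state()["ft_torque"])
print(a)
for n in("top","side"):
  C=cloud(cam(n));p=C[((C>[.43,0,.129])&(C<[.55,.11,.142])).all(-1)];q=p[:,:2]-[.4909,.0532]
  y=np.radians(103);b=np.array([np.cos(y),np.sin(y)]);l=q@b;w=q@[-b[1],b[0]];k=(abs(w)<.011)&(abs(l)>.013)
  print(n,"bar yaw",(103+np.degrees(np.polyfit(l[k],w[k],1)[0])).round(1),l[k].min().round(3),l[k].max().round(3),k.sum())'; python3 -m handwheel '{"deltas": [[-1,0,0,0,0.1],[-1,0,0,0,0],[-1,0,0,0,0]]}' >/dev/null;  python3 -c "$T"
```

```text
t 15.57 tcp [0.4913 0.0532 0.1928] yaw 101.09 tilt [ 0.001 -0.    -1.   ] F [ 3.4 -4.4  2.6] gap 0.0111 units [ 0.006 -0.009  0.004] roll -0.291
[array([-0.88550126, -0.55049698,  0.13566029])]
top bar yaw 102.2 -0.035 -0.013 65
side bar yaw 101.5 -0.03 0.036 61
```

The torque still equals packing friction. The slot's play means the tang lags by up to 3.5°, so the stop should be just ahead.

```bash
T='from h import *
togo(.4909,.0534,.1927,104);print(status.get_state()["ft_torque"])'; python3 -m handwheel '{"deltas": [[-1,0,0,0,0.1],[-1,0,0,0,0],[-1,0,0,0,0]]}' >/dev/null;  python3 -c "$T"
```

```text
t 16.05 tcp [0.4913 0.0532 0.1928] yaw 100.09 tilt [ 0.001 -0.    -1.   ] F [ 2.7 -3.9  3.2] gap 0.0108 units [ 0.006 -0.01   0.003] roll -0.391
[-0.89336864 -0.62924056  0.152177  ]
```

```bash
T='from h import *
togo(.4909,.0534,.1927,104);print(status.get_state()["ft_torque"])'; python3 -m handwheel '{"deltas": [[-1,0,0,0,0.1],[-1,0,0,0,0],[-1,0,0,0,0]]}' >/dev/null;  python3 -c "$T"
```

```text
t 16.43 tcp [0.4913 0.0532 0.1928] yaw 99.09 tilt [ 0.001 -0.    -1.   ] F [ 2.7 -3.9  2.8] gap 0.0106 units [ 0.006 -0.01   0.003] roll -0.491
[-0.8531164  -0.62990284  0.21027488]
```

```bash
T='from h import *
togo(.4909,.0534,.1927,104);print(status.get_state()["ft_torque"])'; python3 -m handwheel '{"deltas": [[-1,0,0,0,0.1],[-1,0,0,0,0],[-1,0,0,0,0]]}' >/dev/null;  python3 -c "$T"
```

```text
t 16.8 tcp [0.4914 0.0532 0.1928] yaw 98.1 tilt [ 0.001 -0.    -1.   ] F [ 3.5 -3.1  3.4] gap 0.0113 units [ 0.006 -0.012  0.004] roll -0.59
[-0.85787721 -0.63897799  0.23041629]
```

```bash
cat > m.py <<'E'
from h import *
togo(.4909,.0534,.1927,104);print(status.get_state()["ft_torque"])
for n in("top","side"):
  c=cam(n);C=cloud(c);p=C[((C>[.43,0,.129])&(C<[.55,.11,.142])).all(-1)];q=p[:,:2]-[.4909,.0532]
  y=np.radians(101);b=np.array([np.cos(y),np.sin(y)]);l=q@b;w=q@[-b[1],b[0]];k=(abs(w)<.011)&(abs(l)>.013)
  print(n,"bar yaw",(101+np.degrees(np.polyfit(l[k],w[k],1)[0])).round(1),l[k].min().round(3),l[k].max().round(3),k.sum())
E
python3 m.py;python3 -m handwheel '{"deltas": [[-1,0,0,0,0.1],[-1,0,0,0,0],[-1,0,0,0,0]]}' >/dev/null; python3 m.py
```

```text
t 16.8 tcp [0.4914 0.0532 0.1928] yaw 98.1 tilt [ 0.001 -0.    -1.   ] F [ 3.5 -3.1  3.4] gap 0.0113 units [ 0.006 -0.012  0.004] roll -0.59
[-0.85787721 -0.63897799  0.23041629]
top bar yaw 99.3 -0.035 -0.013 65
side bar yaw 97.2 -0.034 0.034 62
t 17.27 tcp [0.4914 0.0532 0.1929] yaw 97.13 tilt [ 0.001 -0.    -1.   ] F [ 3.4 -4.1  3.3] gap 0.011 units [ 0.005 -0.011  0.004] roll -0.687
[-0.90224757 -0.63467986  0.42905497]
top bar yaw 97.0 -0.035 -0.013 64
side bar yaw 96.6 -0.034 0.035 62
```

The torque jumped to 0.43 N m, so the tang is at its stop. I'll back off within the slot's play so the bar sits square and nothing is wrenched, then let go and rise.

```bash
python3 -m handwheel '{"deltas": [[-1,0,0,0,-0.2],[-1,0,0,0,-0.2],[-1,0,0,0,0],[-1,0,0,0,0]]}' >/dev/null; python3 m.py; python3 -m handwheel '{"deltas": [[-0.7,0,0,0,0],[-0.5,0,0,0,0],[-0.4,0,0,0,0],[-0.4,0,0,0,0],[-0.4,0,0,-0.3,0],[-0.4,0,0,-0.6,0],[-0.4,0,0,-0.9,0],[-0.4,0,0,-1,0],[-0.4,-0.0,0,-1,0]]}'
python3 -m handwheel '{"deltas": [[-0.4,0.9,0,0,0],[-0.4,-1,0,0,0],[-0.4,-1,0,0,0],[-0.4,-1,0,0,0],[-0.4,-1,0,0,0],[-0.4,-1,0,0,0],[-0.4,-0.9,0,0,0],[-0.4,0,0,0,0]]}'
python3 - <<'E'
from h import *
from scipy.optimize import least_squares
cs={n:cam(n) for n in('top','side')}
ims=[]
for n,c in cs.items():
  C=cloud(c)
  p=C[((C>[.43,0,.129])&(C<[.55,.11,.142])).all(-1)];r=cv2.minAreaRect((p[:,:2]*1000).astype(np.float32))
  q=p[:,:2]-p[:,:2].mean(0);e,V=np.linalg.eigh(q.T@q);print(n,'bar',p.mean(0).round(4),np.round(r[1],1),'yaw',np.degrees(np.arctan2(V[1,1],V[0,1])).round(1)%180,'topz',np.percentile(p[:,2],90).round(4),len(p))
  o=C[((C>[.425,0,.045])&(C<[.458,.1,.085])).all(-1)]
  def g(q): # free axis line
    d=np.array([np.cos(q[0]),np.sin(q[0])]);l=(o[:,:2]-[.441,q[2]])@[-d[1],d[0]];return np.hypot(l,o[:,2]-.06)-q[1]
  f=least_squares(g,[.2,.012,.044],loss='soft_l1',f_scale=.001).x;a=np.array([.4906,.0535]);print(' outlet free yaw',np.degrees(f[0]).round(1),'from axis',np.degrees(np.arctan2(a[1]-f[2],a[0]-.441)).round(1),'r',f[1].round(4))
t=cs['top']['frame'][190:260,140:210,::-1];s=cs['side']['frame'][205:275,260:330,::-1]
cv2.imwrite('pics/end.png',cv2.convertScaleAbs(cv2.resize(np.hstack([t,s]),(800,400),interpolation=cv2.INTER_CUBIC),alpha=1.3))
E
```

```text
t 17.88 tcp [0.4911 0.0534 0.1928] yaw 101.09 tilt [ 0.  0. -1.] F [ 3.1 -3.2  5.2] gap 0.0108 units [ 0.002 -0.004  0.003] roll -0.291
[-0.57614703 -0.60683137  0.07005611]
top bar yaw 101.0 -0.035 -0.013 63
side bar yaw 103.8 0.014 0.035 62
clock: 19.1
tcp_pos: [0.4907, 0.0533, 0.3469]
orientation: [0.0, 0.635, 0.772, 0.0]
wrist_force: [0.8, -0.1, -0.8]
finger_gap: 0.0257
grip_force: 0.0
clock: 20.1
tcp_pos: [0.5297, -0.1452, 0.345]
orientation: [0.0, 0.637, 0.771, -0.0]
wrist_force: [0.0, -0.7, -0.5]
finger_gap: 0.0252
grip_force: 0.0<stdin>:8: RuntimeWarning: Mean of empty slice.
  ret = um.true_divide(
Traceback (most recent call last):
IndexError: index -1 is out of bounds for axis 0 with size 0
```

The arm now blocks the top camera, so I'll move it further aside.

```bash
python3 -m handwheel '{"deltas": [[-0.4,-1,-0.3,0,0],[-0.4,-1,-0.4,0,0],[-0.4,-1,-0.4,0,0],[-0.4,-1,-0.4,0,0],[-0.4,-1,-0.4,0,0],[-0.4,-1,-0.4,0,0],[-0.4,-1,-0.4,0,0],[-0.4,-1,0,0,0],[-0.4,0,0,0,0]]}'
cat > e.py <<'E'
from h import *
from scipy.optimize import least_squares
cs={n:cam(n) for n in('top','side')}
t=cs['top']['frame'][190:260,140:210,::-1];s=cs['side']['frame'][205:275,260:330,::-1]
cv2.imwrite('pics/end.png',cv2.convertScaleAbs(cv2.resize(np.hstack([t,s]),(800,400),interpolation=cv2.INTER_CUBIC),alpha=1.3))
for n,c in cs.items():
  C=cloud(c)
  p=C[((C>[.43,0,.129])&(C<[.55,.11,.142])).all(-1)]
  r=cv2.minAreaRect((p[:,:2]*1000).astype(np.float32))
  q=p[:,:2]-p[:,:2].mean(0);e,V=np.linalg.eigh(q.T@q);print(n,'bar',p.mean(0).round(4),np.round(r,1) if 0 else r,'yaw',np.degrees(np.arctan2(V[1,1],V[0,1])).round(1)%180,'topz',np.percentile(p[:,2],90).round(4),len(p))
  o=C[((C>[.425,0,.045])&(C<[.458,.1,.085])).all(-1)]
  def g(q):
    d=np.array([np.cos(q[0]),np.sin(q[0])]);l=(o[:,:2]-[.441,q[2]])@[-d[1],d[0]];return np.hypot(l,o[:,2]-.06)-q[1]
  f=least_squares(g,[.2,.012,.044],loss='soft_l1',f_scale=.001).x;a=np.array([.4906,.0535]);print(' outlet free yaw',np.degrees(f[0]).round(1),'from axis',np.degrees(np.arctan2(a[1]-f[2],a[0]-.441)).round(1),'r',f[1].round(4))
E
python3 e.py
```

```text
clock: 21.32
tcp_pos: [0.4854, -0.4789, 0.3435]
orientation: [-0.001, 0.636, 0.772, 0.0]
wrist_force: [0.1, -1.1, -0.1]
finger_gap: 0.0258
grip_force: 0.0
top bar [0.4902 0.0544 0.1343] ((490.4558410644531, 54.79229736328125), (11.841028213500977, 73.74989318847656), 11.528107643127441) yaw 101.2 topz 0.1363 202
 outlet free yaw 14.1 from axis 12.7 r 0.0116
side bar [0.4916 0.0542 0.1339] ((491.02984619140625, 52.93193817138672), (12.326099395751953, 70.72254943847656), 12.671676635742188) yaw 101.6 topz 0.1358 190
 outlet free yaw 20.1 from axis 15.5 r 0.0117
```

View pics/end.png

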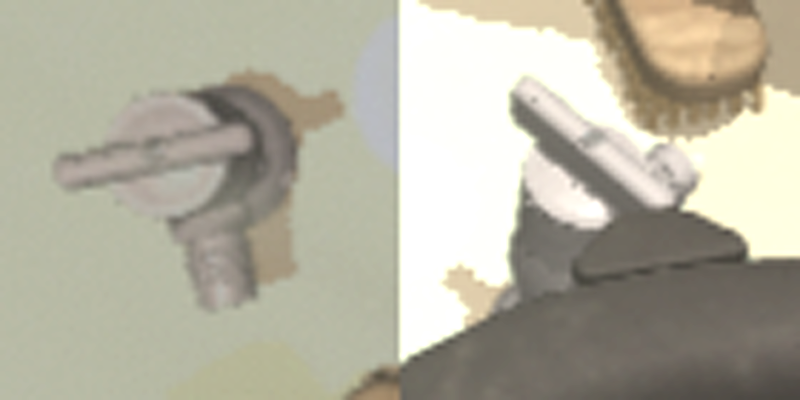

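The top crop shows the bar at (150,155) across the outlet at (222,270). Bar yaw is 101.4° and its top is at 0.135 m, so it is square to about 2° (within the slot's play), fully home, with the stop felt. The arm is clear, so I hand in.

```bash
python3 -c "
from workcell import hand_in
print(hand_in())"
```

```text
the job is handed in; nothing more can be done
None
```

The handle is fully home on the valve, turned clockwise until I felt the stop, square across the outlet to about 2°, and released; I saw nothing else disturbed, and the job is handed in.

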